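Load the measuring rack in reverse order

ROBOT

A 6-joint arm with a two-finger parallel gripper is mounted at the origin on a cart in front of the work surface, level with it; the furniture and walls round the work are solid. World frame = base frame: x ahead of the robot, y to its left, z up, the work surface at z = 0. Lengths are in m, angles in rad, forces in N, time in s.
With the tool pointing down it reaches from about 0.3 to 0.85 m from the base axis. Payload 5.4 kg.
Tool frame: the origin (TCP) lies on the mounting face of the last link; the fingertips stand 173 mm ahead of it and the grasp point (between the pads) lies 155 mm ahead of it; z points along the fingers, y is the line along which they close (so a half turn about z gives the same grasp; the last joint's range is limited). The gripper opens to 85 mm and grips with 20 to 120 N. Pads are 22 mm wide; open, the fingers measure 114 mm over their backs; the gripper's body (76 mm by 85 mm) begins 54 mm behind the grasp point. The pads swing forward as they close: fully open they stand 13 mm farther back than shut.
Start: joints at [-1.443, 0.158, 1.597, -0, 1.386, -0.21], TCP at [0.191, -0.542, 0.405] pointing down, gripper open.
Joint ranges: [-2.91, 2.91], [-0.94, 2.29], [0.18, 2.7], [-1.29, 4.43], [0.17, 2.64], [-3, 3]. Speed limits (rad/s): [2.57, 2.57, 3.14, 3.14, 3.14, 3.14].

INTERFACE

Orientations are given as a unit quaternion [x, y, z, w].
In Python, from station import ctrl gives the robot as it stands.
- The arm moves only by the tool apply_moves, never from a script. Its argument "targets" is a list of rows, each a list of 2 entries, a list of its own where there are three numbers: the shift along the world's x, y, z in m, then the turn about the world's z in degrees. In form: [[[dx, dy, dz], twist], ...]. A call has 1 to 20 rows; each row shifts and turns the commanded pose from where the row before left it; what a row does not reach is not made up. A row lasts 1/10 s, in which the tool goes at most 50 mm and 8.59 degrees, less where a joint would pass 70% of its speed; a pose out of reach is approached as far as the arm can. A call with a gripper value outside its range is refused whole. "jaw" is the closure in counts, from 0 (fully open) to 255 (shut), set as the call begins (left out, the last holds). The fingers move at their own pace and stop on an object; "force" is the grip in N (left out, the last holds). Time passes only in rows, so rows that do not move let the fingers close. It gives the time, the measured TCP pose, the force, the opening and the grip force at its end, in the units of the state.
- ctrl.state(): the state, without advancing time (a new reading comes with each control period).
- ctrl.snapshot(name): name is "scene" or "top"; returns (picture, depth): 420x560x3 uint8, red, green, blue; 420x560 float32, m along the optical axis (not along the pixel's ray), 0 where there is no reading.
- ctrl.calibration(name): a dict with "fx", "fy", "cx", "cy" (pixels), "extrinsics" (4x4, takes a point from camera to world coordinates). Camera axes: x right, y up, looking along -z (the intrinsics and any distortion apply to the point x, -y, -z); pixel columns grow to the right and rows downward; lengths in m; the calibration is good to about 2 mm. A picture is of the moment at which its call begins. calibration takes no time and is no camera call.
- ctrl.close_job(): hands the job in; it is judged then, once.
The state is a dict: "time": time; "joints": joint angles; "joint_velocities": joint speeds; "tau": joint torques, N m; "position": TCP position; "tool_rot": TCP orientation; "force": force on the tool from outside, world axes, zero at the start; "torque": the same for the moment, N m; "grip_width": finger opening in m; "gripper_force": force on a finger pad.
Only numpy, scipy, OpenCV 4.12 (cv2) and the standard library are available. Lean on these libraries where they do the work, as an engineer would, in place of code of your own. Each camera call takes 0.05 s, during which the arm holds its last target. There are 200 camera calls.

TASK

Move the four workpieces from the wooden delivery rack into the empty blue measuring rack in reverse order, so that the last of the batch is measured first: the piece nearest the delivery rack's orange end goes into the pocket farthest from the blue rack's orange end, the next one beside it, and so on. Stand each piece upright and flat on the floor in the middle of its own pocket, and let go of them all.

Things in the scene. Friction and masses are not known exactly. Their poses are not given: they have to be found in the camera images.
- brass_mid (a point): Yellow brass bush, a plain ring 30 mm in diameter and 26 mm tall, standing upright. The point is at its centre, 13 mm above its underside. z is its axis. 0.09 kg.
- steel_mid (a point): Pale grey steel bush, a plain ring 36 mm in diameter and 18 mm tall, standing upright. The point is at its centre, 9 mm above its underside. z is its axis. 0.10 kg.
- block_mid (a point): Dark block with a pale bush in one side face, 29 mm (own x, bush included; the block itself reaches from -10 to +14 mm) by 31 mm (own y, two plain flat sides, good to grip across) by 28 mm tall. The point is 14 mm above its underside. At the start its own y lies roughly across the rack. 0.16 kg.
- vee_mid (a point): Pale grey steel V-block, 36 mm (own x, flat sides, good to grip across) by 44 mm (own y) by 32 mm tall, with a V-groove along x in its top. The point is 16 mm above its underside, on the middle line. At the start its own x lies roughly across the rack. 0.36 kg.
- pad_brass: Red 50 x 54 mm fixed pad, 3 mm thick, in one pocket of the wooden delivery rack; it shows where the brass bush stood at the start and stays there. Origin at the middle of its underside, 6 mm above the worktop. Its top, on which the part stands, is 9 mm above the worktop.
- pad_steel: Green 50 x 54 mm fixed pad, 3 mm thick, in one pocket of the wooden delivery rack; it shows where the steel bush stood at the start and stays there. Origin at the middle of its underside, 6 mm above the worktop. Its top, on which the part stands, is 9 mm above the worktop.
- pad_block: Yellow 50 x 54 mm fixed pad, 3 mm thick, in one pocket of the wooden delivery rack; it shows where the dark block stood at the start and stays there. Origin at the middle of its underside, 6 mm above the worktop. Its top, on which the part stands, is 9 mm above the worktop.
- pad_vee: White 50 x 54 mm fixed pad, 3 mm thick, in one pocket of the wooden delivery rack; it shows where the V-block stood at the start and stays there. Origin at the middle of its underside, 6 mm above the worktop. Its top, on which the part stands, is 9 mm above the worktop.
- delivery_flag: Orange end block, 56 x 20 mm, 16 mm high, fixed on one end of the wooden delivery rack (the other end has a brown block). Origin at the middle of its underside, 6 mm above the worktop. The four pads lie in a straight row at 47, 113, 179 and 245 mm from it. Either end of the rack may carry it.
- measuring_rack: Empty blue rack, 66 (x) by 320 mm (y, the row), fixed. Origin mid-underside on the worktop. Four pockets centred at x = 0, y = -99, -33, 33, 99 mm (white rings); floor 6 mm above the worktop; 62 mm between aluminium partitions (tops 16 mm above the worktop), 58 mm between lips (tops 10 mm). Orange end block (top 22 mm) at y = +146 mm. The delivery rack has the same form, with pads added.

How it is judged:
At the end, for the whole second after the job is handed in: Each piece stands upright (0.1 rad) on the floor (height within 5 mm) of its pocket of the blue rack, within 17 mm of the pocket centre along the row and 16 mm across; the k-th piece from the delivery rack's orange end is k-th from the blue rack's plain end. All released (((horizontal distance between pad_brass and delivery_flag between 0.027 and 0.067 m and y of brass_mid in the frame of measuring_rack between -0.116 and -0.082 m) or (horizontal distance between pad_brass and delivery_flag between 0.093 and 0.133 m and y of brass_mid in the frame of measuring_rack between -0.05 and -0.016 m) or (horizontal distance between pad_brass and delivery_flag between 0.159 and 0.199 m and y of brass_mid in the frame of measuring_rack between 0.016 and 0.05 m) or (horizontal distance between pad_brass and delivery_flag between 0.225 and 0.265 m and y of brass_mid in the frame of measuring_rack between 0.082 and 0.116 m)) and angle between each of brass_mid, steel_mid, block_mid, vee_mid's own z axis and vertical below 0.1 rad and x of brass_mid in the frame of measuring_rack between -0.016 and 0.016 m and z of brass_mid in the frame of measuring_rack between 0.014 and 0.024 m and ((horizontal distance between pad_steel and delivery_flag between 0.027 and 0.067 m and y of steel_mid in the frame of measuring_rack between -0.116 and -0.082 m) or (horizontal distance between pad_steel and delivery_flag between 0.093 and 0.133 m and y of steel_mid in the frame of measuring_rack between -0.05 and -0.016 m) or (horizontal distance between pad_steel and delivery_flag between 0.159 and 0.199 m and y of steel_mid in the frame of measuring_rack between 0.016 and 0.05 m) or (horizontal distance between pad_steel and delivery_flag between 0.225 and 0.265 m and y of steel_mid in the frame of measuring_rack between 0.082 and 0.116 m)) and x of steel_mid in the frame of measuring_rack between -0.016 and 0.016 m and z of steel_mid in the frame of measuring_rack between 0.01 and 0.02 m and ((horizontal distance between pad_block and delivery_flag between 0.027 and 0.067 m and y of block_mid in the frame of measuring_rack between -0.116 and -0.082 m) or (horizontal distance between pad_block and delivery_flag between 0.093 and 0.133 m and y of block_mid in the frame of measuring_rack between -0.05 and -0.016 m) or (horizontal distance between pad_block and delivery_flag between 0.159 and 0.199 m and y of block_mid in the frame of measuring_rack between 0.016 and 0.05 m) or (horizontal distance between pad_block and delivery_flag between 0.225 and 0.265 m and y of block_mid in the frame of measuring_rack between 0.082 and 0.116 m)) and x of block_mid in the frame of measuring_rack between -0.016 and 0.016 m and z of block_mid in the frame of measuring_rack between 0.015 and 0.025 m and ((horizontal distance between pad_vee and delivery_flag between 0.027 and 0.067 m and y of vee_mid in the frame of measuring_rack between -0.116 and -0.082 m) or (horizontal distance between pad_vee and delivery_flag between 0.093 and 0.133 m and y of vee_mid in the frame of measuring_rack between -0.05 and -0.016 m) or (horizontal distance between pad_vee and delivery_flag between 0.159 and 0.199 m and y of vee_mid in the frame of measuring_rack between 0.016 and 0.05 m) or (horizontal distance between pad_vee and delivery_flag between 0.225 and 0.265 m and y of vee_mid in the frame of measuring_rack between 0.082 and 0.116 m)) and x of vee_mid in the frame of measuring_rack between -0.016 and 0.016 m and z of vee_mid in the frame of measuring_rack between 0.017 and 0.027 m); the robot touches nothing.
It also fails if it takes over 86 s, if anything falls off the work surface, if the arm or the gripper's body presses on something with over 40 N, if the wrist force passes 120 N, or if a joint passes its speed limit or range.

## Working session

There is one attempt and no reset: what is moved stays moved. The work goes in short steps, Python scripts to look and compute and a tool call to move; the robot and the scene stay as the last step left them, time stands still between calls to the robot, and variables do not carry over. Pictures are saved under pics/ and viewed, at most 14 in all, crops included, and the job is handed in when it is done.

Besides the shell and the picture viewer there is one more tool, called by a JSON object that holds its "api" and its "payload". apply_moves: Moves the arm, as the interface text tells. Its arguments: {"type":"object","properties":{"targets":{"type":"array"},"jaw":{"type":"number"},"force":{"type":"number"}},"required":["targets"]}

```bash
mkdir -p pics; ls
cat > h.py <<'E'
import numpy as np, cv2
from station import ctrl
def snap(n,f=None):
    im,d=ctrl.snapshot(n)
    if f: cv2.imwrite('pics/'+f,cv2.cvtColor(im,cv2.COLOR_RGB2BGR))
    return im,d
def ray(n,u,v,z):
    c=ctrl.calibration(n);E=np.array(c['extrinsics'])
    d=E[:3,:3]@np.array([(u-c['cx'])/c['fx'],-(v-c['cy'])/c['fy'],-1]);o=E[:3,3]
    return o+d*(z-o[2])/d[2]
def cloud(n,d):
    c=ctrl.calibration(n);E=np.array(c['extrinsics'])
    v,u=np.mgrid[:d.shape[0],:d.shape[1]]
    P=np.stack([(u-c['cx'])/c['fx']*d,-(v-c['cy'])/c['fy']*d,-d],-1)
    return P@E[:3,:3].T+E[:3,3]
E
python3 - <<'E'
from h import *
for n in('scene','top'):
    im,d=snap(n,n+'0.png'); c=ctrl.calibration(n);print(n,c); 
print(ctrl.state())
E
```

```text
pics
scene {'fx': 429.82729886710723, 'fy': 429.82729886710723, 'cx': 272.63780920920595, 'cy': 198.3265715579897, 'extrinsics': array([[ 4.31268545e-01,  4.65020704e-01, -7.73151464e-01,
        -1.19360289e-01],
       [-9.02223130e-01,  2.23166718e-01, -3.69039348e-01,
        -4.88214567e-01],
       [ 9.30737311e-04,  8.56710197e-01,  5.15797221e-01,
         4.85433490e-01],
       [ 0.00000000e+00,  0.00000000e+00,  0.00000000e+00,
         1.00000000e+00]])}
top {'fx': 459.12499559651417, 'fy': 459.12499559651417, 'cx': 274.2625199854664, 'cy': 206.74923917605392, 'extrinsics': array([[-0.16098832,  0.96539294, -0.20518098,  0.33715514],
       [-0.98695414, -0.15703459,  0.03551988, -0.1364531 ],
       [ 0.00207013,  0.2082225 ,  0.97807929,  0.87646201],
       [ 0.        ,  0.        ,  0.        ,  1.        ]])}
{'time': 0.1, 'joints': array([-1.44309685e+00,  1.59022160e-01,  1.59809954e+00,  3.93855492e-06,
        1.38619199e+00, -2.10091004e-01]), 'joint_velocities': array([-0.00171549, -0.00080905, -0.00220849, -0.00034049,  0.00101841,
        0.00115471]), 'tau': array([-8.11614500e-04, -3.96991897e+01, -3.32337677e+01, -2.54845518e-04,
        4.16757044e-03, -7.88213271e-06]), 'position': array([ 0.19051042, -0.54226315,  0.40379818]), 'tool_rot': array([ 9.85770767e-01,  1.68092994e-01,  3.73734209e-05, -8.59705509e-04]), 'force': array([-0.33905276, -0.51941857,  0.17663968]), 'torque': array([-0.0753979 , -0.02476511,  0.03205047]), 'gripper_force': 0.0, 'grip_width': 0.0851265210910559}
```

View pics/top0.png

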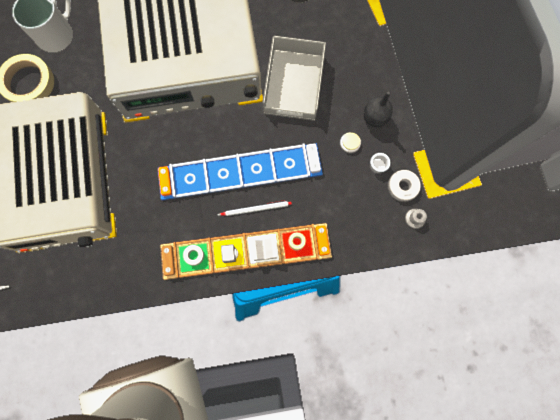

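View pics/scene0.png

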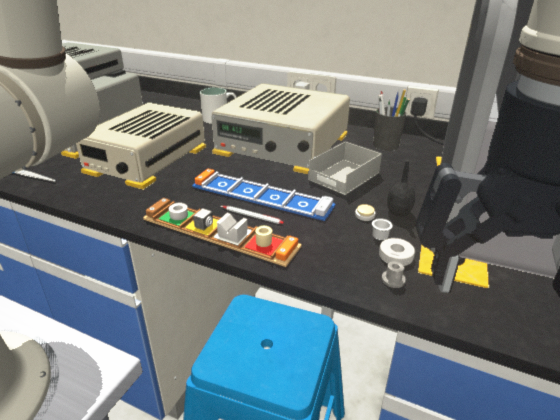

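The top view shows the delivery rack running (167,258) to (322,240), with pads green, yellow, white and red from left to right. Its right end block is the brighter orange and its left one the browner. The blue rack's orange end is at left (164,180) and its white end at (314,160). So the pairs are brass→right pocket (290,163), vee→(257,168), block→(223,174), steel→(190,179).

```bash
cat > m.py <<'E'
from h import *
im,d=snap('top'); hsv=cv2.cvtColor(im,cv2.COLOR_RGB2HSV); P=cloud('top',d)
def blobs(name,lo,hi,roi,z,amin=80):
    m=cv2.inRange(hsv,lo,hi); k=np.zeros_like(m); x0,y0,x1,y1=roi; k[y0:y1,x0:x1]=m[y0:y1,x0:x1]
    for c in cv2.findContours(k,cv2.RETR_EXTERNAL,cv2.CHAIN_APPROX_NONE)[0]:
        if cv2.contourArea(c)<amin: continue
        q=np.array([ray('top',*p[0],z)[:2] for p in c],np.float32)
        r=cv2.minAreaRect(q*1000); print(name,'px',np.round(c.mean((0,1))),'c',np.round(r[0],1),'size',np.round(r[1],1),'a',round(r[2],1))
print('end blocks hsv',[(hsv[y-2:y+3,x-2:x+3].reshape(-1,3).mean(0).round()) for x,y in((167,258),(322,236),(164,182))])
blobs('blue',(98,120,80),(118,255,255),(150,130,330,205),.006)
blobs('red',(0,180,80),(8,255,255),(270,220,320,270),.009)
blobs('green',(50,120,50),(85,255,255),(160,230,220,280),.009)
blobs('yellow',(22,150,80),(32,255,255),(205,225,250,275),.009)
blobs('orange',(5,130,60),(20,255,255),(150,220,340,285),.022,30)
# parts by height
for n,x0,x1,zt in(('steel',178,212,.027),('block',213,245,.037),('vee',246,281,.041),('brass',281,314,.035)):
    m=np.zeros(d.shape,np.uint8); m[228:275,x0:x1]=((P[228:275,x0:x1,2]>zt-.008))*255
    Q=P[m>0]; print(n,'z',np.percentile(Q[:,2],[5,50,95]).round(4))
    r=cv2.minAreaRect((Q[:,:2]*1000).astype(np.float32)); print('  rect',np.round(r[0],1),np.round(r[1],1),round(r[2],1),'mean',(Q[:,:2].mean(0)*1000).round(1))
big=cv2.resize(cv2.cvtColor(im[125:290,145:345],cv2.COLOR_RGB2BGR),(800,660)[:2],interpolation=cv2.INTER_CUBIC); cv2.imwrite('pics/z.png',cv2.resize(big,(720,594)))
E
python3 m.py
```

```text
end blocks hsv [array([ 16., 170., 234.]), array([ 22., 246., 247.]), array([ 24., 245., 247.])]
blue px [189. 178.] c [603.5 -12.2] size [59.2 55.4] a 89.8
blue px [223. 173.] c [603.5 -78.7] size [59.5 55.5] a 89.9
blue px [256. 168.] c [ 603.4 -145.4] size [55.5 59.3] a 0.1
blue px [289. 163.] c [ 603.3 -211.9] size [59.5 55.3] a 89.8
red px [297. 243.] c [ 441.3 -199.2] size [53.3 48.5] a 87.9
green px [194. 258.] c [447.7  -1.8] size [52.8 48.5] a 88.8
yellow px [228. 253.] c [445.7 -67. ] size [55.5 51.5] a 87.9
orange px [254. 250.] c [ 443.  -100.9] size [313.8  67.7] a 88.0
steel z [0.021  0.0273 0.0305]
  rect [415.1 -74. ] [191.7  56.1] 55.0 mean [446.8  -9.4]
block z [0.0313 0.037  0.0406]
  rect [394.5 -91.1] [142.3  33.6] 25.0 mean [438.1 -73. ]
vee z [0.0337 0.0397 0.0431]
  rect [ 397.5 -133.9] [ 43.8 120.5] 87.6 mean [ 437.7 -135.6]
brass z [0.0306 0.0348 0.0384]
  rect [ 396.4 -172.9] [ 29.1 138.9] 62.4 mean [ 439.3 -195.2]
```

View pics/z.png

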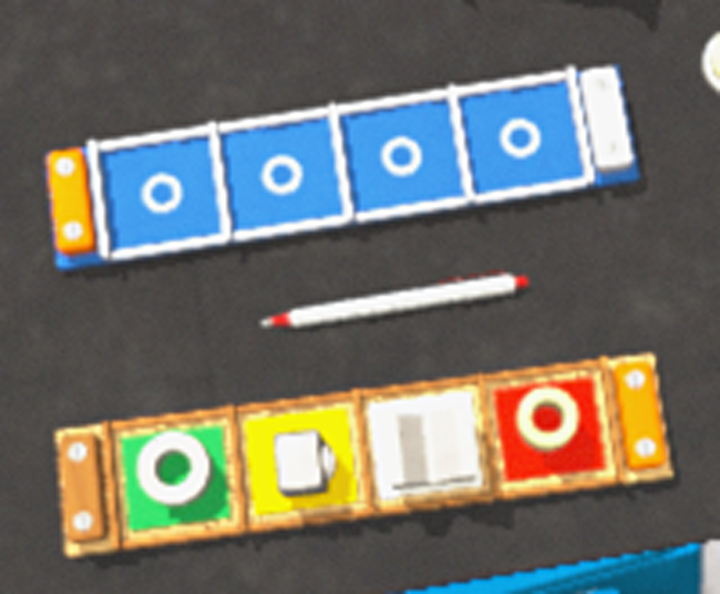

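The orange ends are confirmed: delivery at right beside red/brass, blue at left. The pocket spacing of 66.5 mm also checks out. Next I'll refine the part tops and look at the clearance to the instrument.

```bash
cat > p.py <<'E'
from h import *
im,d=snap('top'); hsv=cv2.cvtColor(im,cv2.COLOR_RGB2HSV); P=cloud('top',d)
g=cv2.GaussianBlur(d,(3,3),0)
for n,x0,x1,zt in(('steel',178,212,.027),('block',213,245,.037),('vee',246,281,.041),('brass',281,314,.035)):
    S=P[228:275,x0:x1]; m=(abs(S[...,2]-zt)<.006)
    m=m.astype(np.uint8)
    k,l,s,c=cv2.connectedComponentsWithStats(m); i=1+s[1:,4].argmax(); Q=S[l==i][:,:2]*1000
    r=cv2.minAreaRect(Q.astype(np.float32)); print(n,'rect',np.round(r[0],1),np.round(r[1],1),round(r[2],1),'mean',Q.mean(0).round(1),s[i,4], 'px',(c[i]+[x0,228]).round(1))
# colour: not-pad inside pad hull, at top height
for n,(x0,y0,x1,y1),lo,hi,zt in(('brass',(281,226,314,264),(18,40,120),(32,150,255),.035),('steel',(178,240,212,275),(0,0,140),(180,60,255),.027),('block',(215,235,246,268),(0,0,0),(180,110,255),.037)):
    m=cv2.inRange(hsv,lo,hi)[y0:y1,x0:x1]; k,l,s,c=cv2.connectedComponentsWithStats(m)
    i=1+s[1:,4].argmax(); cc=cv2.findContours((l==i).astype(np.uint8),0,1)[0][0]
    q=np.array([ray('top',p[0][0]+x0,p[0][1]+y0,zt)[:2]*1000 for p in cc],np.float32); r=cv2.minAreaRect(q); print(n,'col',np.round(r[0],1),np.round(r[1],1),round(r[2],1))
m=(P[...,2]>.05)&(P[...,1]>-.3)&(P[...,1]<.15)&(P[...,0]>.55)&(d>0)
print('instr x min',[(y,P[m&(abs(P[...,1]-y)<.02)][:,0].min().round(3) if (m&(abs(P[...,1]-y)<.02)).any() else None) for y in np.arange(-.28,.15,.04).round(2)],P[m][:,2].max())
E
python3 p.py
```

```text
steel rect [450.4  -4.9] [34.7 35.2] 83.2 mean [450.7  -4.5] 223 px [193.  254.3]
block rect [442.8 -70.6] [27.  31.3] 87.4 mean [442.3 -69.7] 236 px [228.1 252.6]
vee rect [ 440.3 -120.8] [14.6 35. ] 89.2 mean [ 440.1 -120.5] 145 px [255.6 249.1]
brass rect [ 444.  -198.2] [29.7 27.9] 81.0 mean [ 444.3 -198. ] 141 px [296.9 240.4]
brass col [ 441.7 -226.2] [ 3.7 43. ] 86.9
steel col [450.6  -3.5] [35.5 35.2] 80.8
block col [441.3 -71.5] [29.3 31.8] 87.1
instr x min [(np.float64(-0.28), np.float64(0.687)), (np.float64(-0.24), np.float64(0.842)), (np.float64(-0.2), np.float64(0.717)), (np.float64(-0.16), np.float64(0.717)), (np.float64(-0.12), np.float64(0.739)), (np.float64(-0.08), np.float64(0.724)), (np.float64(-0.04), np.float64(0.738)), (np.float64(0.0), np.float64(0.738)), (np.float64(0.04), np.float64(0.738)), (np.float64(0.08), np.float64(0.739)), (np.float64(0.12), np.float64(0.55))] 0.12306441000700674
```

{"api": "apply_moves", "payload": {"targets": [[[0.025,0.035,0],8.5],[[0.025,0.035,0],8.5],[[0.025,0.035,0],8.5],[[0.025,0.035,0],8.5],[[0.025,0.035,0],8.5],[[0.025,0.035,0],8.5],[[0.025,0.035,0],8.5],[[0.025,0.035,0],8.5],[[0.025,0.035,-0.03],0.7],[[0.025,0.03,-0.03],0],[[0,0,0],0],[[0,0,0],0],[[0,0,0],0]], "jaw": 0, "force": 30}}

```text
time: 1.5
position: [0.4394, -0.2, 0.3471]
tool_rot: [0.719, 0.695, -0.0, 0.001]
force: [-0.6, -0.8, 0.2]
grip_width: 0.0854
gripper_force: 0.0
```

Every rectangle matches its given size (steel 35x35, block 27x31, vee land 14.6x35, brass 30x28), and the instrument front stays at x≥0.717. I'll start with the brass bush.

{"api": "apply_moves", "payload": {"targets": [[[0.0046,0.002,-0.04],0],[[0,0,-0.04],0],[[0,0,-0.03],0],[[0,0,-0.02],0],[[0,0,-0.015],0],[[0,0,-0.01],0],[[0,0,-0.004],0],[[0,0,0],0],[[0,0,0],0],[[0,0,0],0]]}}

```text
time: 2.5
position: [0.4444, -0.1975, 0.188]
tool_rot: [0.719, 0.695, 0.0, 0.001]
force: [-1.0, -1.3, -0.3]
grip_width: 0.0853
gripper_force: 0.0
```

{"api": "apply_moves", "payload": {"targets": [[[0,0,0],0],[[0,0,0],0],[[0,0,0],0],[[0,0,0],0],[[0,0,0],0],[[0,0,0],0],[[0,0,0],0],[[0,0,0],0],[[0,0,0],0],[[0,0,0],0]], "jaw": 255, "force": 30}}

```text
time: 3.5
position: [0.4441, -0.1972, 0.1873]
tool_rot: [0.719, 0.695, 0.0, 0.0]
force: [0.1, 1.8, 3.8]
grip_width: 0.0285
gripper_force: 30.0
```

{"api": "apply_moves", "payload": {"targets": [[[0,0,0.01],0],[[0,0,0.03],0],[[0,0,0.04],0],[[0.025,-0.0028,0],1.0],[[0.03,-0.003,0],0.9],[[0.03,-0.003,0],0],[[0.03,-0.003,0],0],[[0.025,-0.003,0],0],[[0.0194,0,0],0],[[0,0,0],0],[[0,0,0],0],[[0,0,0],0]]}}

```text
time: 4.7
position: [0.6024, -0.2118, 0.2668]
tool_rot: [0.707, 0.707, -0.0, -0.001]
force: [-0.3, 0.5, -1.7]
grip_width: 0.0284
gripper_force: 30.0
```

Run:
```python
from h import *
a=snap('scene')[0][130:280,130:360]; b=snap('top')[0][125:290,145:345]
f=lambda i:cv2.resize(cv2.cvtColor(i,cv2.COLOR_RGB2BGR),(400,300))
cv2.imwrite('pics/c1.png',np.hstack([f(a),f(b)]))
```

```text
(no output)
```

View pics/c1.png

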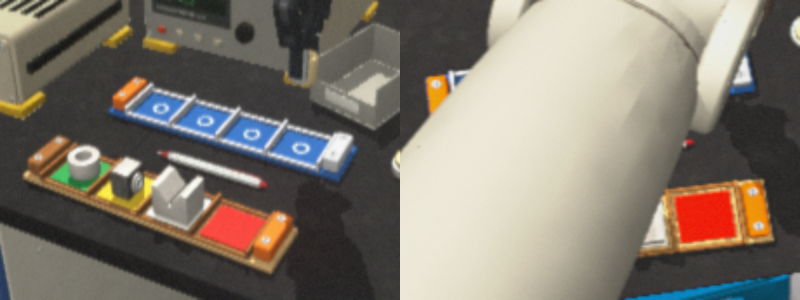

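The brass bush is in the grip, in the scene half at (300,72), and the red pad is empty. I'll lower it and release.

{"api": "apply_moves", "payload": {"targets": [[[0.001,0,-0.03],0],[[0,0,-0.025],0],[[0,0,-0.012],0],[[0,0,-0.006],0],[[0,0,-0.004],0],[[0,0,-0.003],0],[[0,0,-0.0015],0],[[0,0,0],0],[[0,0,0],0]]}}

```text
time: 5.7
position: [0.6046, -0.212, 0.1862]
tool_rot: [0.707, 0.707, 0.0, 0.0]
force: [0.5, 0.3, -0.7]
grip_width: 0.0283
gripper_force: 30.0
```

{"api": "apply_moves", "payload": {"targets": [[[0,0,0],0],[[0,0,0],0],[[0,0,0],0],[[0,0,0],0],[[0,0,0],0],[[0,0,0],0],[[0,0,0],0],[[0,0,0.01],0],[[0,0,0.03],0],[[0,0,0.045],0],[[0,0,0],0]], "jaw": 0}}

```text
time: 6.8
position: [0.6069, -0.2133, 0.2792]
tool_rot: [0.707, 0.707, 0.002, 0.007]
force: [0.8, -0.2, 1.3]
grip_width: 0.0859
gripper_force: 0.0
```

{"api": "apply_moves", "payload": {"targets": [[[-0.03,0.015,0],-1.9],[[-0.04,0.02,0],0],[[-0.04,0.02,0],0],[[-0.034,0.0215,0],0],[[-0.02,0,0],0],[[0,0,0],0],[[0,0,0],0],[[0,0,0],0]]}}

```text
time: 7.6
position: [0.4415, -0.136, 0.2713]
tool_rot: [0.719, 0.695, 0.0, 0.001]
force: [-0.6, -0.5, 0.4]
grip_width: 0.0853
gripper_force: 0.0
```

Run:
```python
from h import *
a=snap('scene')[0][130:280,130:360]; b=snap('top')[0][125:290,145:345]
f=lambda i:cv2.resize(cv2.cvtColor(i,cv2.COLOR_RGB2BGR),(400,300))
cv2.imwrite('pics/c2.png',np.hstack([f(a),f(b)]))
```

```text
(no output)
```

View pics/c2.png

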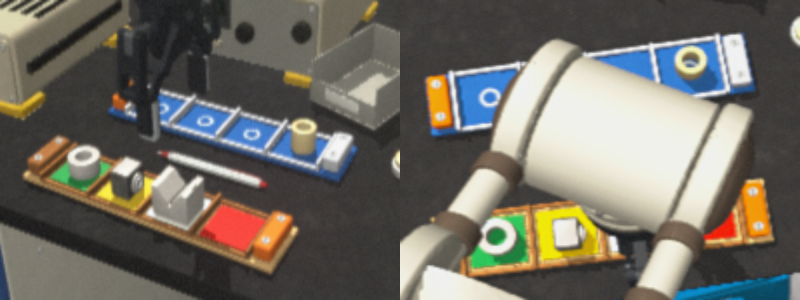

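Brass stands upright in the right pocket, in the top half at (690,62). Next is the V-block.

{"api": "apply_moves", "payload": {"targets": [[[-0.001,0,-0.03],0],[[0,0,-0.025],0],[[0,0,-0.015],0],[[0,0,-0.01],0],[[0,0,-0.0033],0],[[0,0,0],0],[[0,0,0],0]]}}

```text
time: 8.4
position: [0.44, -0.1357, 0.1881]
tool_rot: [0.719, 0.695, 0.0, 0.001]
force: [0.5, -0.1, 0.5]
grip_width: 0.0853
gripper_force: 0.0
```

{"api": "apply_moves", "payload": {"targets": [[[0,0,0],0],[[0,0,0],0],[[0,0,0],0],[[0,0,0],0],[[0,0,0],0],[[0,0,0],0],[[0,0,0],0],[[0,0,0],0],[[0,0,0],0],[[0,0,0],0]], "jaw": 255, "force": 60}}

```text
time: 9.4
position: [0.4396, -0.1356, 0.1879]
tool_rot: [0.719, 0.695, -0.0, 0.0]
force: [-2.2, 0.2, 4.7]
grip_width: 0.0345
gripper_force: 61.5
```

{"api": "apply_moves", "payload": {"targets": [[[0,0,0.01],0],[[0,0,0.03],0],[[0,0,0.03],0],[[0.025,-0.002,0],1.0],[[0.03,-0.002,0],0.9],[[0.03,-0.002,0],0],[[0.03,-0.002,0],0],[[0.028,-0.0018,0],0],[[0.0207,0,0],0],[[0,0,0],0],[[0,0,0],0],[[0,0,0],0],[[0,0,0],0]]}}

```text
time: 10.7
position: [0.6022, -0.1451, 0.257]
tool_rot: [0.707, 0.707, -0.0, -0.001]
force: [0.0, -0.7, -3.3]
grip_width: 0.0344
gripper_force: 61.5
```

{"api": "apply_moves", "payload": {"targets": [[[0,0,-0.03],0],[[0,0,-0.02],0],[[0,0,-0.01],0],[[0,0,-0.005],0],[[0,0,-0.004],0],[[0,0,-0.0025],0],[[0,0,0],0],[[0,0,0],0],[[0,0,0],0]]}}

```text
time: 11.6
position: [0.6033, -0.1453, 0.1864]
tool_rot: [0.707, 0.707, 0.0, 0.0]
force: [0.2, -0.4, -4.0]
grip_width: 0.0345
gripper_force: 61.4
```

{"api": "apply_moves", "payload": {"targets": [[[0,0,-0.001],0],[[0,0,0],0]]}}

```text
time: 11.8
position: [0.6032, -0.1453, 0.1849]
tool_rot: [0.707, 0.707, 0.0, 0.0]
force: [0.8, -0.8, -3.5]
grip_width: 0.0347
gripper_force: 61.5
```

{"api": "apply_moves", "payload": {"targets": [[[0,0,0],0],[[0,0,0],0],[[0,0,0],0],[[0,0,0],0],[[0,0,0],0],[[0,0,0],0],[[0,0,0],0],[[0,0,0.01],0],[[0,0,0.03],0],[[0,0,0.045],0],[[-0.03,0.015,0],-1.9],[[-0.04,0.02,0],0],[[-0.04,0.02,0],0],[[-0.034,0.0205,0],0],[[-0.0175,0,0],0],[[0,0,0],0],[[0,0,0],0],[[0,0,0],0]], "jaw": 0}}

```text
time: 13.6
position: [0.4427, -0.0703, 0.2706]
tool_rot: [0.719, 0.695, 0.0, 0.001]
force: [0.6, 0.7, 0.1]
grip_width: 0.0854
gripper_force: 0.0
```

Run:
```python
from h import *
a=snap('scene')[0][130:280,130:360]; b=snap('top')[0][125:290,145:345]
f=lambda i:cv2.resize(cv2.cvtColor(i,cv2.COLOR_RGB2BGR),(400,300))
cv2.imwrite('pics/c3.png',np.hstack([f(a),f(b)]))
```

```text
(no output)
```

View pics/c3.png

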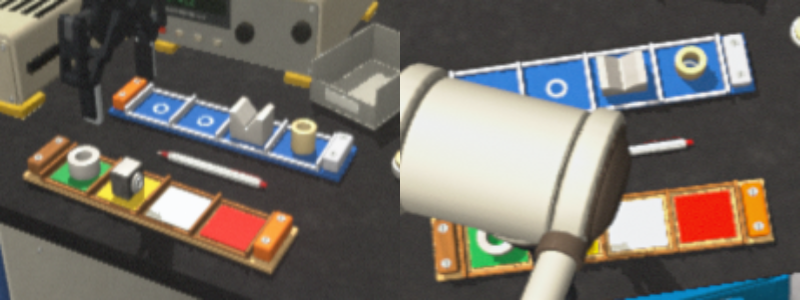

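The vee is in the second pocket, in the top half at (622,73), upright and well centred. Now the block.

{"api": "apply_moves", "payload": {"targets": [[[0,0,-0.03],0],[[0,0,-0.025],0],[[0,0,-0.015],0],[[0,0,-0.01],0],[[0,0,-0.0027],0],[[0,0,0],0],[[0,0,0],0]]}}

```text
time: 14.4
position: [0.4422, -0.07, 0.1879]
tool_rot: [0.719, 0.695, 0.0, 0.001]
force: [0.1, -0.2, -0.2]
grip_width: 0.0854
gripper_force: 0.0
```

{"api": "apply_moves", "payload": {"targets": [[[0,0,0],0],[[0,0,0],0],[[0,0,0],0],[[0,0,0],0],[[0,0,0],0],[[0,0,0],0],[[0,0,0],0],[[0,0,0],0],[[0,0,0],0],[[0,0,0],0]], "jaw": 255, "force": 40}}

```text
time: 15.4
position: [0.4419, -0.0699, 0.1875]
tool_rot: [0.719, 0.695, 0.0, 0.0]
force: [-0.6, 1.4, 5.3]
grip_width: 0.0306
gripper_force: 40.4
```

{"api": "apply_moves", "payload": {"targets": [[[0,0,0.01],0],[[0,0,0.03],0],[[0,0,0.03],0],[[0.025,-0.002,0],1.0],[[0.03,-0.002,0],0.9],[[0.03,-0.002,0],0],[[0.03,-0.002,0],0],[[0.028,-0.0007,0],0],[[0.0185,0,0],0],[[0,0,0],0],[[0,0,0],0],[[0,0,0],0],[[0,0,0],0]]}}

```text
time: 16.7
position: [0.6022, -0.0783, 0.257]
tool_rot: [0.707, 0.707, -0.0, -0.0]
force: [0.1, -0.2, -1.2]
grip_width: 0.0299
gripper_force: 40.1
```

{"api": "apply_moves", "payload": {"targets": [[[0,0,-0.03],0],[[0,0,-0.02],0],[[0,0,-0.01],0],[[0,0,-0.005],0],[[0,0,-0.004],0],[[0,0,-0.003],0],[[0,0,-0.0005],0],[[0,0,0],0],[[0,0,0],0]]}}

```text
time: 17.6
position: [0.6033, -0.0785, 0.1851]
tool_rot: [0.707, 0.707, 0.0, 0.0]
force: [-0.4, 0.1, -1.4]
grip_width: 0.0302
gripper_force: 40.1
```

{"api": "apply_moves", "payload": {"targets": [[[0,0,0],0],[[0,0,0],0],[[0,0,0],0],[[0,0,0],0],[[0,0,0],0],[[0,0,0],0],[[0,0,0],0],[[0,0,0.01],0],[[0,0,0.03],0],[[0,0,0.045],0],[[-0.03,0.015,0],-1.9],[[-0.04,0.02,0],0],[[-0.04,0.02,0],0],[[-0.03,0.0193,0],0],[[-0.013,0,0],0],[[0,0,0],0],[[0,0,0],0],[[0,0,0],0]], "jaw": 0}}

```text
time: 19.4
position: [0.4511, -0.0046, 0.2703]
tool_rot: [0.719, 0.695, 0.0, 0.001]
force: [0.1, 0.7, 0.0]
grip_width: 0.0852
gripper_force: 0.0
```

Run:
```python
from h import *
a=snap('scene')[0][130:280,130:360]; b=snap('top')[0][125:290,145:345]
f=lambda i:cv2.resize(cv2.cvtColor(i,cv2.COLOR_RGB2BGR),(400,300))
cv2.imwrite('pics/c4.png',np.hstack([f(a),f(b)]))
```

```text
(no output)
```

View pics/c4.png

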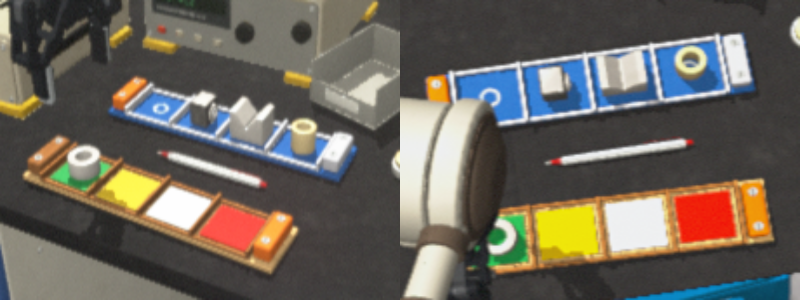

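The block is in the third pocket, in the top half at (553,82), and I'll check how it stands afterwards. Last is the steel bush.

{"api": "apply_moves", "payload": {"targets": [[[0,0,-0.03],0],[[0,0,-0.025],0],[[0,0,-0.015],0],[[0,0,-0.01],0],[[0,0,-0.0028],0],[[0,0,0],0],[[0,0,0],0]]}}

```text
time: 20.2
position: [0.4507, -0.0043, 0.1876]
tool_rot: [0.719, 0.695, 0.0, 0.001]
force: [0.2, 0.9, 0.3]
grip_width: 0.0857
gripper_force: 0.0
```

{"api": "apply_moves", "payload": {"targets": [[[0,0,0],0],[[0,0,0],0],[[0,0,0],0],[[0,0,0],0],[[0,0,0],0],[[0,0,0],0],[[0,0,0],0],[[0,0,0],0],[[0,0,0],0],[[0,0,0],0]], "jaw": 255, "force": 40}}

```text
time: 21.2
position: [0.4502, -0.0041, 0.1874]
tool_rot: [0.719, 0.695, -0.0, -0.0]
force: [-2.9, 1.0, 5.6]
grip_width: 0.0336
gripper_force: 39.7
```

{"api": "apply_moves", "payload": {"targets": [[[0,0,0.01],0],[[0,0,0.03],0],[[0,0,0.03],0],[[0,0,0],0]]}}

```text
time: 21.6
position: [0.452, -0.0046, 0.2613]
tool_rot: [0.719, 0.695, 0.002, 0.004]
force: [0.6, -0.9, -1.0]
grip_width: 0.0342
gripper_force: 40.3
```

Held at 34 mm width. The shift to the last pocket (0.6035, -0.0122) is dx 0.153, dy -0.008.

{"api": "apply_moves", "payload": {"targets": [[[0.025,-0.002,0],1.0],[[0.03,-0.002,0],0.9],[[0.03,-0.002,0],0],[[0.03,-0.002,0],0],[[0.025,0,0],0],[[0.013,0,0],0],[[0,0,0],0],[[0,0,0],0],[[0,0,-0.03],0],[[0,0,-0.02],0],[[0,0,-0.01],0],[[0,0,-0.005],0],[[0,0,-0.004],0],[[0,0,-0.003],0],[[0,0,-0.0005],0],[[0,0,0],0],[[0,0,0],0]]}}

```text
time: 23.3
position: [0.6033, -0.0122, 0.1848]
tool_rot: [0.707, 0.707, 0.0, 0.0]
force: [0.4, 1.0, -0.8]
grip_width: 0.0337
gripper_force: 40.3
```

{"api": "apply_moves", "payload": {"targets": [[[0,0,0],0],[[0,0,0],0],[[0,0,0],0],[[0,0,0],0],[[0,0,0],0],[[0,0,0],0],[[0,0,0],0],[[0,0,0.01],0],[[0,0,0.03],0],[[0,0,0.045],0],[[-0.04,-0.03,0.03],0],[[-0.04,-0.04,0.02],0],[[-0.03,-0.04,0],0],[[-0.03,-0.04,0],0],[[-0.03,-0.05,0],0],[[-0.02,-0.05,0],0],[[-0.02,-0.05,0],0],[[-0.02,-0.05,0],0],[[0,-0.04,0],0],[[0,0,0],0]], "jaw": 0}}

```text
time: 25.3
position: [0.3929, -0.3777, 0.3131]
tool_rot: [0.709, 0.705, -0.001, 0.002]
force: [0.4, 0.4, -0.0]
grip_width: 0.0853
gripper_force: 0.0
```

```bash
cat > f.py <<'E'
from h import *
im,d=snap('top'); P=cloud('top',d); hsv=cv2.cvtColor(im,cv2.COLOR_RGB2HSV)
for n,u0,v0,zt,yc in(('steel',190,178,.024,-12.2),('block',223,173,.034,-78.7),('vee',257,168,.038,-145.4),('brass',290,163,.032,-211.9)):
    S=P[v0-16:v0+14,u0-15:u0+15]; m=(abs(S[...,2]-zt)<.006).astype(np.uint8)
    k,l,s,c=cv2.connectedComponentsWithStats(m); i=1+s[1:,4].argmax(); Q=S[l==i]
    r=cv2.minAreaRect((Q[:,:2]*1000).astype(np.float32)); A=np.c_[Q[:,:2],np.ones(len(Q))]
    print(n,np.round(r[0],1),np.round(r[1],1),'target',603.4,yc,'z',np.median(Q[:,2]).round(4),zt,'slope',np.linalg.lstsq(A,Q[:,2],rcond=None)[0][:2].round(3))
a=snap('scene')[0][150:230,180:350]; b=im[125:290,145:345]
f=lambda i:cv2.resize(cv2.cvtColor(i,cv2.COLOR_RGB2BGR),(600,300),interpolation=cv2.INTER_CUBIC)
cv2.imwrite('pics/c5.png',np.vstack([f(a),f(b[:100])]))
E
python3 f.py
```

```text
steel [603.6 -11.6] [35.1 34.9] target 603.4 -12.2 z 0.0241 0.024 slope [0.016 0.009]
block [603.7 -79. ] [26.3 32.2] target 603.4 -78.7 z 0.0337 0.034 slope [0.004 0.044]
vee [ 603.6 -160. ] [14.6 36.5] target 603.4 -145.4 z 0.0368 0.038 slope [ 0.008 -0.433]
brass [ 605.4 -213. ] [28.9 29.7] target 603.4 -211.9 z 0.032 0.032 slope [0.018 0.032]
```

View pics/c5.png

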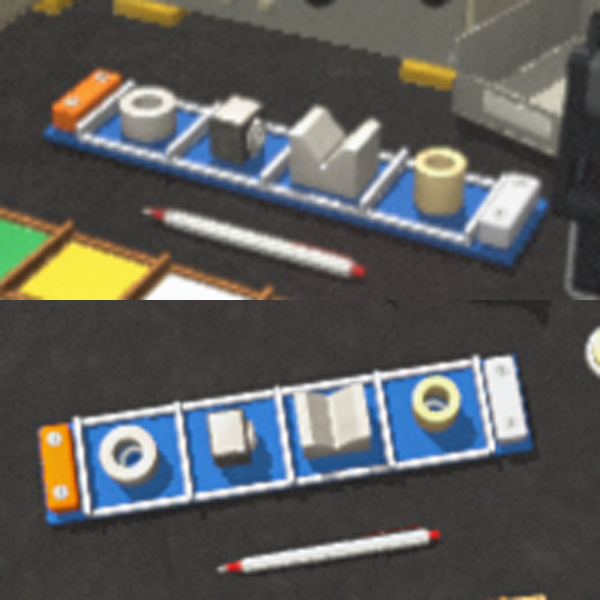

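All four pieces stand upright in the middle of their pockets, at the expected heights. The picture shows steel (128,453), block (232,437), vee (333,422) and brass (436,403). The vee's slope figure comes from its groove face, since only one land was measured.

```bash
python3 -c "
from station import ctrl
print(ctrl.close_job())"
```

```text
the job is handed in; nothing more can be done
None
```

All four pieces stand released and upright in the blue rack in reverse order (from the plain end: brass, vee, block, steel), and the job was handed in at about 25 s; no verdict came back.

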